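Take the pink tube carrier off its hook and load the shaker

ROBOT

A 6-joint arm with a two-finger parallel gripper is mounted at the origin on the work surface. World frame = base frame: x ahead of the robot, y to its left, z up, the work surface at z = 0. Lengths are in m, angles in rad, forces in N, time in s.
With the tool pointing down it reaches from about 0.35 to 0.775 m from the base axis. Payload 5.5 kg.
Tool frame: the origin (TCP) lies at the very end of the fingers, on their centre line; the grasp point (between the pads) lies 19 mm behind it (grip_point_offset is the distance from the TCP to the grasp point, in m); z points along the fingers, y is the direction in which the jaws open and shut (so a half turn about z gives the same grasp; the last joint's range is limited). The gripper opens to 85 mm and grips with 20 to 120 N. Pads are 22 mm wide; open, the fingers measure 114 mm over their backs; the gripper's body (76 mm by 85 mm) begins 54 mm behind the grasp point. The pads swing forward as they close: fully open they stand 13 mm farther back than shut.
Start: joints at [1.08, 0.313, 0.046, 1.304, 0, 1.431], TCP at [0.198, 0.54, 0.231] pointing down, gripper open.
Joint ranges: [-2.76, 2.76], [-0.86, 1.69], [-1.03, 1.26], [-2.2, 2.34], [-1.47, 1.5], [-3.14, 3.14]. Speed limits (rad/s): [2.57, 2.57, 3.14, 3.14, 3.14, 3.14].

INTERFACE

Orientations are given as a unit quaternion [w, x, y, z].
In Python, from workcell import * gives the robot as it stands.
- The arm moves only by the shell command python3 -m crank 'ROWS' [OPENING] [FORCE]. ROWS is a JSON object of lists of equal length, an entry for each row: "travel": the shift along the tool's x, y, z in units of 40 mm (1.0 is 40 mm), a list of three; "turn": the turn about the tool's z in rad. In form: {"travel": [[x, y, z], ...], "turn": [turn, ...]}. A call has 1 to 5 rows; each row is the pose to reach, as a shift and turn from the pose commanded when the call began, along the tool's axes at that moment; what a row does not reach only later rows make up. A row lasts 1/12 s, in which the tool goes at most 41.7 mm and 7.16 degrees, less where a joint would pass 70% of its speed; a pose out of reach is approached as far as the arm can. A call with a gripper value outside its range is refused whole. OPENING is the finger opening in mm, from 0 to 85.4, set as the call begins (- or left out, the last holds). The fingers move at their own pace and stop on an object; FORCE is the grip in N (left out, the last holds). Time passes only in rows, so rows that repeat a pose let the fingers close. It gives the time, the measured TCP pose, the force and the opening at its end, in the units of the state.
- get_state(): the state, without advancing time (a new reading comes with each control period).
- read_camera(name): name is "side" or "top"; returns a dict with "image" (384x512x3 uint8, red, green, blue), "K" (3x3 intrinsics, pixels), "k1" (the pictures are not rectified: a ray, as slopes to the right and down, at radius r is drawn at 1 + k1 r^2 times it, then the intrinsics apply), "R" (3x3) and "t" (3): a world point X has camera coordinates R X + t. Camera axes: x right, y down, z forward; pixel columns grow to the right and rows downward; lengths in m; the calibration is good to about 2 mm. A picture is of the moment at which its call begins. There is no depth.
- hand_in(): hands the job in, once; it reports no verdict.
The state is a dict: "clock": time; "joint_pos": joint angles; "qvel": joint speeds; "tau": joint torques, N m; "tcp_pos": TCP position; "orientation": TCP orientation; "wrist_force": force on the tool from outside, world axes, zero at the start; "ft_torque": the same for the moment, N m; "finger_gap": finger opening in m.
Only numpy, scipy, OpenCV 4.12 (cv2) and the standard library are available. Lean on these libraries where they do the work, as an engineer would, in place of code of your own. Each camera call takes 0.05 s, during which the arm holds its last target. There are 200 camera calls.

TASK

Three tube carriers hang on the hooks of the drip stand. Lift the pink one up and off its hook and lower it into the white tray on top of the blue bench shaker, letting go only when it stands there, so that it is left standing upright inside the tray. Leave the blue and the green carrier hanging as they are.

Things in the scene. Friction and masses are not known exactly. Their poses are not given: they have to be found in the camera images.
- pink_grip (a point): Centre of the pink grip block (22 x 22 mm, 50 tall) on top of the pink carrier; grasp it from above. z up. A steel cross bar (x 10, y 62, 8 thick; underside 33 mm below this point) lies across a flat hook running along x. To free it: raise 25 mm (hardly more), draw along the carrier's own -x (towards the robot) by 80 mm or more. Flat underside of the carrier 135 mm below this point. 0.18-0.33 kg.
- blue_grip (a point): Centre of the blue grip block of the blue carrier: shape and axes as the pink one, on another hook; stays hanging. Hooks (which holds which colour varies): steel strips 16 mm wide, 6 thick, top 145 mm over the table, 140 mm apart along y. The free end, some 20-26 mm to -x of a grip block's centre, turns up 10 mm; the +x end is fixed to a bar 95 mm behind.
- green_grip (a point): Centre of the green grip block of the green carrier: shape and axes as the pink one, on another hook; stays hanging. Every carrier is one rigid part: grip block, cross bar on two posts at y = +-28 mm (the hook passes through the opening, 50 mm wide, 43 high, between bar and tube caps), and at the bottom a rack 64 (x) x 62 (y) x 46 mm with six white-capped tubes.
- tray_floor (a point): Centre of the inner floor of the white square tray fixed on the blue bench shaker (220 x 200 mm), z up, 80 mm above the table. Inside 110 x 110 mm, rim 6 mm thick rising 12 mm above this floor; x and y along its sides. The tray does not move.
Things that resemble listed ones, but are neither listed nor needed, are in the scene too. There is more than one size of the part that bears pink_grip; the job needs the larger.

How it is judged:
By the outcome, as a careful person would: the job done as asked, in the order asked, and still so for the second after the job is handed in, with the robot touching nothing.
It also fails if it takes over 48 s, if anything falls off the work surface, if the arm or the gripper's body presses on something with over 40 N, if the wrist force passes 120 N, or if a joint passes its speed limit or range.

## Working session

There is one attempt and no reset: what is moved stays moved. The work goes in short steps, Python scripts to look and compute and a shell command to move; the robot and the scene stay as the last step left them, time stands still between calls to the robot, and variables do not carry over. Pictures are saved under pics/ and viewed, about 8 in all and at most 12, crops included, and the job is handed in when it is done.

```bash
mkdir -p pics; cat > h.py <<'E'
from workcell import *
import numpy as np, cv2
def snap(n):
    return read_camera(n)
def save(f,im): cv2.imwrite('pics/'+f+'.png',cv2.cvtColor(im,cv2.COLOR_RGB2BGR))
def ray(c,u,v):
    K=c["K"];d=np.array([(u-K[0][2])/K[0][0],(v-K[1][2])/K[1][1]]);s=d.copy()
    for _ in range(30): s=d/(1+c["k1"]*(s@s))
    R=np.array(c["R"]);t=np.array(c["t"]);
    return -R.T@t, R.T@np.array([s[0],s[1],1.])
def onz(c,u,v,z):
    o,d=ray(c,u,v); return o+d*(z-o[2])/d[2]
def proj(c,X):
    p=np.array(c["R"])@np.array(X)+np.array(c["t"]);s=p[:2]/p[2];s=s*(1+c["k1"]*(s@s))
    K=c["K"];return K[0][0]*s[0]+K[0][2],K[1][1]*s[1]+K[1][2]
def tri(c1,p1,c2,p2):
    o1,d1=ray(c1,*p1);o2,d2=ray(c2,*p2)
    a=np.linalg.lstsq(np.c_[d1,-d2],o2-o1,rcond=None)[0]
    A=o1+a[0]*d1;B=o2+a[1]*d2
    return (A+B)/2,np.linalg.norm(A-B)
E
python3 - <<'E'
from h import *
a=snap("side");b=snap("top")
save("s0",np.vstack([a["image"]]));save("t0",b["image"])
for c in(a,b):print(-np.array(c["R"]).T@c["t"],np.array(c["R"])[2],c["K"][0][0])
print(get_state())
E
```

```text
[ 0.03700619 -0.65344505  0.65888273] [ 0.57383733  0.58283726 -0.57533594] 381.24272258038775
[ 0.32827895 -0.08713765  1.26525295] [ 0.20803278  0.014864   -0.97800891] 404.0607739305831
{'clock': 0.1, 'joint_pos': array([ 1.08035622e+00,  3.13933977e-01,  4.50929418e-02,  1.30360070e+00,
       -3.30027267e-05,  1.43119923e+00]), 'qvel': array([ 0.00047895, -0.0026824 ,  0.00359588, -0.00089265, -0.0015199 ,
        0.00100063]), 'tau': array([ 3.49752743e-03, -4.81723845e+01,  2.99244887e+01,  1.26970850e-02,
       -8.86876433e-05,  6.96909495e-06]), 'tcp_pos': array([0.19742121, 0.53956001, 0.23049325]), 'orientation': array([-2.39212104e-04,  1.74523115e-01,  9.84652733e-01, -7.87330820e-04]), 'wrist_force': array([ 0.11684227, -0.42136282,  1.26703354]), 'ft_torque': array([-0.00839583,  0.02705519,  0.01475816]), 'finger_gap': 0.08532211066596498}
```

View pics/s0.png

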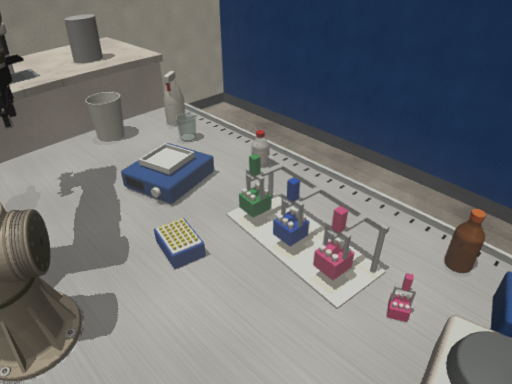

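View pics/t0.png

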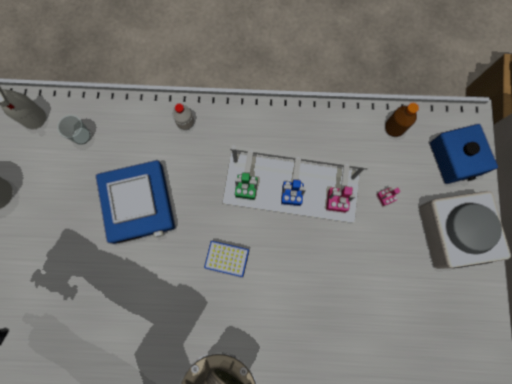

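The side view shows three hanging carriers with grips at green (255,165), blue (293,189) and pink (340,219). The tray is on the blue shaker at side (168,158), top (131,198).

Could be taken for the pink one:
- The large hanging carrier, side (340,219), top (346,190). I choose this one.
- The small pink one standing on the table, side (407,282), top (390,193).

Could be taken for the tray:
- The yellow-dotted rack, side (180,238).
- The white plate under the stand.
- The white device at the right.

Next I take a close crop and make colour masks.

```bash
python3 - <<'E'
from h import *
a=snap("side");b=snap("top")
C=lambda c,x0,y0,w,h,W,H:cv2.resize(c["image"][y0:y0+h,x0:x0+w],(W,H),interpolation=cv2.INTER_CUBIC)
s=C(a,230,140,190,190,400,400);t=C(b,220,140,190,95,400,200)
s2=C(a,120,140,100,60,400,240); t2=C(b,90,155,90,90,400,400)
save("c1",np.hstack([np.vstack([s,np.pad(t,((0,0),(0,0),(0,0)))]),np.vstack([t2,s2[:200]])]))
for n,c in(("s",a),("t",b)):
    hsv=cv2.cvtColor(c["image"],cv2.COLOR_RGB2HSV)
    for col,lo,hi in(("pink",160,178),("blue",112,125),("green",55,80)):
        m=cv2.inRange(hsv,(lo,110,50),(hi,255,255))
        k,l,st,ce=cv2.connectedComponentsWithStats(m)
        print(n,col,[(st[i].tolist(),ce[i].round(1).tolist()) for i in range(1,k) if st[i,4]>25])
E
```

```text
s pink [([333, 207, 15, 25, 255], [339.2, 218.4]), ([315, 242, 39, 37, 650], [331.4, 260.8]), ([403, 274, 10, 17, 112], [407.6, 281.6]), ([388, 295, 23, 26, 350], [398.6, 309.3])]
s blue [([288, 178, 12, 22, 114], [291.7, 186.9]), ([283, 213, 11, 7, 37], [288.8, 216.1]), ([274, 219, 25, 14, 114], [288.3, 226.1]), ([155, 231, 48, 26, 97], [175.5, 246.3])]
s green []
t pink [([342, 187, 10, 17, 99], [346.5, 192.8]), ([327, 188, 21, 24, 181], [334.0, 202.3]), ([378, 188, 21, 17, 120], [386.9, 196.0])]
t blue []
t green [([236, 173, 14, 17, 98], [243.3, 179.8]), ([235, 184, 21, 15, 117], [247.4, 192.5])]
```

View pics/c1.png

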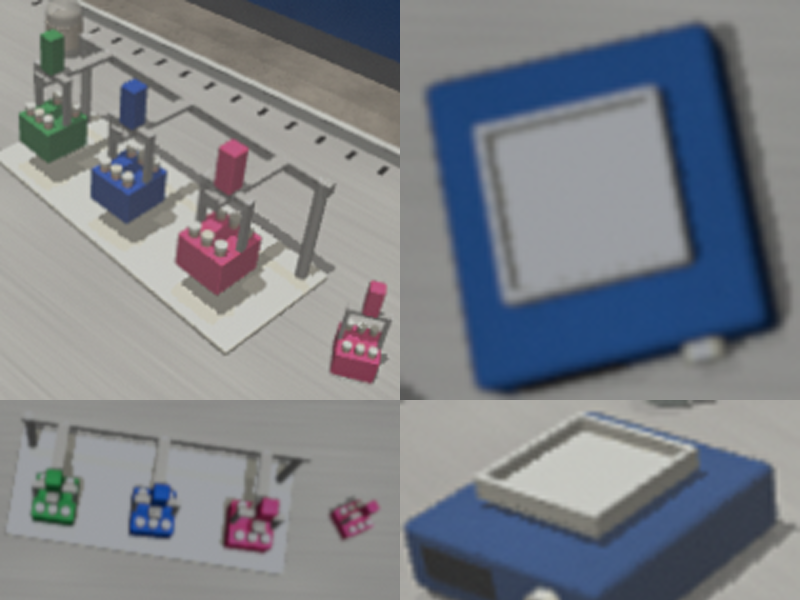

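The crop confirms the choice: the big pink carrier hangs on the hook nearest the camera, with its block at side (340,219), top (347,190). The small one at top (388,196) stands on the table. The tray rim corners in the top picture are near (106.5,183), (148,174), (155.5,214) and (114,223.5).

```bash
python3 - <<'E'
from h import *
a=snap("side");b=snap("top")
P=lambda x,y:(220+x*.475,140+(y-400)*.475)
S=lambda x,y:(230+x*.475,140+y*.475)
for n,s,t in(("pink",S(232,167.5),P(268,506)),("blue",S(133,105),P(161,493)),("green",S(52,53),P(54,480))):
    print(n,"side@.178",onz(a,*s,.178).round(4),"top@.203",onz(b,*t,.203).round(4),"tri",tri(a,s,b,t))
c=[onz(b,*P(*p),.002) for p in((7,535),(283,572))];d=c[0]-c[1];print("plate yaw",np.degrees(np.arctan2(-d[0],d[1])),np.linalg.norm(d))
for p,q in(((66,428),(62,470)),((165,440),(160,480)),((262,455),(251,500))):
    u,v=onz(b,*P(*p),.145),onz(b,*P(*q),.145);e=u-v;print("hook yaw",np.degrees(np.arctan2(e[1],e[0])),v)
T=lambda x,y:(90+(x-400)*.225,155+y*.225)
q=[onz(b,*T(*p),.092) for p in((473,127),(658,86),(692,262),(506,304))]
print(np.mean(q,0),np.array(q).round(3).tolist())
for i in range(4):
    e=q[i]-q[(i+1)%4];print(np.linalg.norm(e),np.degrees(np.arctan2(e[1],e[0]))%90)
# side tray (crop rows scale .25)
T2=lambda x,y:(120+(x-400)*.25,140+(y-400)*.25)
q=[onz(a,*T2(*p),.092) for p in((478,484),(588,415),(698,452),(600,522))]
print(np.mean(q,0),np.array(q).round(3).tolist())
# steel/pink: rack top-view orientation
hsv=cv2.cvtColor(a["image"],cv2.COLOR_RGB2HSV)
E
```

```text
pink side@.178 [ 0.5736 -0.3369  0.178 ] top@.203 [ 0.5724 -0.3302  0.203 ] tri (array([ 0.57784625, -0.33568893,  0.17528763]), np.float64(0.0023543338239198556))
blue side@.178 [ 0.5852 -0.1988  0.178 ] top@.203 [ 0.5834 -0.1939  0.203 ] tri (array([ 0.5895696 , -0.19618873,  0.17488239]), np.float64(0.0015738444659913252))
green side@.178 [ 0.5985 -0.0596  0.178 ] top@.203 [ 0.5946 -0.0561  0.203 ] tri (array([ 0.60195923, -0.05544673,  0.17474534]), np.float64(0.0006540723106862567))
plate yaw -5.198706994988185 0.4162506613564119
hook yaw -2.6524119363452514 [ 0.62362524 -0.06459116  0.145     ]
hook yaw -5.619749153484242 [ 0.61541424 -0.19796437  0.145     ]
hook yaw -13.194631613584303 [ 0.5929639  -0.32077138  0.145     ]
[0.54480456 0.28267561 0.092     ] [[0.587, 0.36, 0.092], [0.621, 0.24, 0.092], [0.502, 0.206, 0.092], [0.469, 0.325, 0.092]]
0.12527525385551508 15.638862188205735
0.12341456189139245 16.053722852679382
0.12345988551458424 15.524900188674806
0.12319555661736369 16.898963241323855
[0.54477644 0.2700722  0.092     ] [[0.468, 0.309, 0.092], [0.59, 0.345, 0.092], [0.617, 0.231, 0.092], [0.504, 0.196, 0.092]]
```

The pink grip is at about (0.574,-0.334), z about 0.177 against an expected 0.178. Stand yaw is about -5°, and the tray is at about (0.545,0.277) with yaw about 16°. I now move towards the pink carrier, rising and turning first.

```bash
python3 -m crank '{"travel":[[0,0,-1],[-1,-1,-1],[-1.7,-1.8,-1],[-2.4,-2.5,-1],[-3.1,-3.3,-1]],"turn":[-0.1,-0.2,-0.26,-0.26,-0.26]}' 85
cat >> h.py <<'E'
from scipy.spatial.transform import Rotation
def go(X,yaw=None):
    s=get_state();q=s["orientation"];R=Rotation.from_quat([q[1],q[2],q[3],q[0]]).as_matrix()
    d=R.T@(np.array(X)-s["tcp_pos"])/.04
    y=np.degrees(np.arctan2(R[1,0],R[0,0]))
    print("d units",d.round(2),"xyaw",y.round(1),"turn",None if yaw is None else np.radians((y-yaw+180)%360-180).round(3),"tcp",s["tcp_pos"].round(4),"F",s["wrist_force"].round(1),"gap",s["finger_gap"],"t",s["clock"])
E
python3 -c "
from h import *
go([.574,-.334,.27],174.9)"
```

```text
clock: 0.72
tcp_pos: [0.2637, 0.3856, 0.2714]
orientation: [0.0, 0.045, 0.999, 0.0]
wrist_force: [1.0, 0.5, -0.1]
finger_gap: 0.0851
d units [ -9.33 -17.23   0.03] xyaw 174.9 turn -0.0 tcp [0.2637 0.3856 0.2714] F [ 1.   0.5 -0.1] gap 0.08513992544224298 t 0.7167
```

```bash
python3 -m crank '{"travel":[[-0.45,-0.85,0],[-0.9,-1.7,0],[-1.35,-2.5,0],[-1.8,-3.35,0],[-2.3,-4.2,0]],"turn":[0,0,0,0,0]}' && python3 -m crank '{"travel":[[-0.45,-0.85,0],[-0.9,-1.7,0],[-1.35,-2.5,0],[-1.8,-3.35,0],[-2.3,-4.2,0]],"turn":[0,0,0,0,0]}' && python3 -m crank '{"travel":[[-0.45,-0.85,0],[-0.9,-1.7,0],[-1.35,-2.5,0],[-1.8,-3.35,0],[-2.3,-4.2,0]],"turn":[0,0,0,0,0]}'
python3 -c "
from h import *
go([.574,-.334,.27],174.9)"
```

```text
clock: 1.13
tcp_pos: [0.3397, 0.2096, 0.2715]
orientation: [0.0, 0.045, 0.999, 0.0]
wrist_force: [1.5, 0.2, 0.8]
finger_gap: 0.0848
clock: 1.55
tcp_pos: [0.4162, 0.0338, 0.2716]
orientation: [0.0, 0.045, 0.999, 0.0]
wrist_force: [1.2, 1.0, 0.0]
finger_gap: 0.085
clock: 1.97
tcp_pos: [0.4926, -0.142, 0.2714]
orientation: [0.0, 0.046, 0.999, 0.0]
wrist_force: [0.9, 0.8, -0.2]
finger_gap: 0.0853
d units [-2.46 -4.6   0.03] xyaw 174.8 turn -0.002 tcp [ 0.4926 -0.142   0.2714] F [ 0.9  0.8 -0.2] gap 0.08527625003531206 t 1.9667
```

```bash
python3 -m crank '{"travel":[[-0.5,-0.95,0],[-1,-1.9,0],[-1.5,-2.8,0],[-2,-3.7,0],[-2.45,-4.6,0]],"turn":[0,0,0,0,0]}' && python3 -m crank '{"travel":[[0,0,0.3],[0,0,0.6],[0,0,0.9],[0,0,0.9],[0,0,0.9]],"turn":[0,0,0,0,0]}'
python3 - <<'E'
from h import *
go([.574,-.334,.158],174.9)
a=snap("side");b=snap("top")
p=get_state()["tcp_pos"]
print(proj(a,p),proj(b,p))
C=lambda c,x0,y0,w,h,W,H:cv2.resize(c["image"][y0:y0+h,x0:x0+w],(W,H),interpolation=cv2.INTER_CUBIC)
save("c2",np.hstack([C(a,280,130,120,160,390,520),C(b,290,130,120,160,390,520)]))
E
```

```text
clock: 2.38
tcp_pos: [0.5739, -0.3339, 0.2711]
orientation: [0.0, 0.045, 0.999, 0.0]
wrist_force: [0.8, -0.1, 1.1]
finger_gap: 0.0851
clock: 2.8
tcp_pos: [0.5729, -0.3318, 0.2344]
orientation: [-0.001, 0.045, 0.999, 0.001]
wrist_force: [0.3, 0.0, 0.1]
finger_gap: 0.0852
d units [-0.04 -0.06  1.91] xyaw 174.8 turn -0.002 tcp [ 0.5729 -0.3318  0.2344] F [0.3 0.  0.1] gap 0.08516600139996806 t 2.8
(np.float64(341.7661771922826), np.float64(195.05443111838082)) (np.float64(350.89078681863646), np.float64(187.19379627199123))
```

View pics/c2.png

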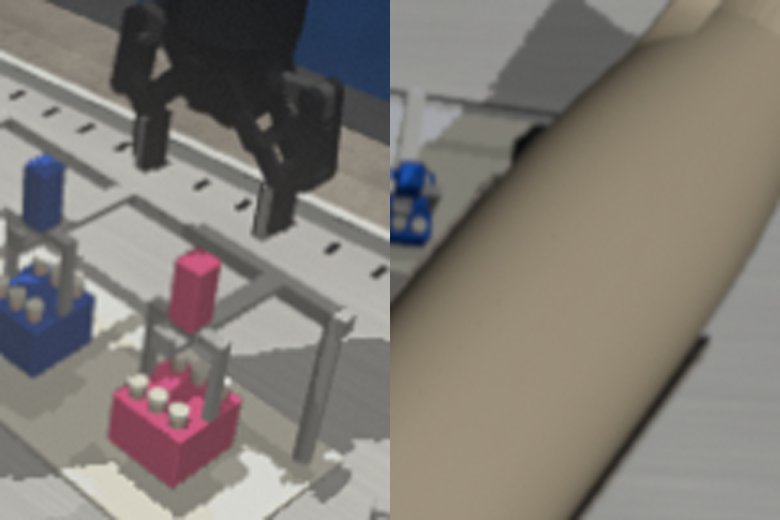

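The fingers straddle the block, with tips at crop (152,165) and (273,235). Their midpoint lies about 3.5 px right of the projected TCP. That means the side camera is biased and the top estimate is the better one: (0.572,-0.330), tray (0.545,0.283).

```bash
python3 -m crank '{"travel":[[0.02,0.05,0.5],[0.02,0.05,1.0],[0.02,0.05,1.5],[0.02,0.05,1.9],[0.02,0.05,1.9]],"turn":[0,0,0,0,0]}' && python3 -m crank '{"travel":[[0,0,0],[0,0,0]],"turn":[0,0]}'
python3 - <<'E'
from h import *
go([.572,-.330,.158],174.9)
a=snap("side")
save("c3",cv2.resize(a["image"][130:290,280:400],(450,600),interpolation=cv2.INTER_CUBIC))
E
```

```text
clock: 3.32
tcp_pos: [0.5715, -0.3287, 0.1568]
orientation: [-0.002, 0.045, 0.999, 0.001]
wrist_force: [-0.7, 0.6, -1.2]
finger_gap: 0.0855
clock: 3.48
tcp_pos: [0.5735, -0.3304, 0.1612]
orientation: [0.001, 0.045, 0.999, -0.001]
wrist_force: [-0.6, 0.3, 0.6]
finger_gap: 0.085
d units [0.04 0.01 0.08] xyaw 174.8 turn -0.002 tcp [ 0.5735 -0.3304  0.1612] F [-0.6  0.3  0.6] gap 0.08501334028919748 t 3.4833
```

View pics/c3.png

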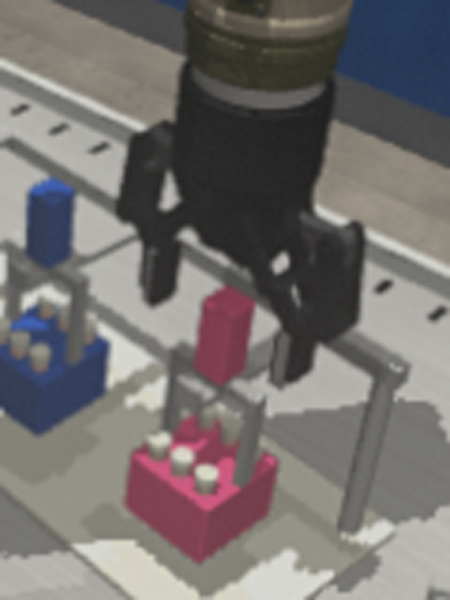

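Fingertips (158,303) and (290,380) have their midpoint at (224,341), and the block centre is (223,335), so the gripper is centred. Closing.

```bash
python3 -m crank '{"travel":[[0,0,0],[0,0,0],[0,0,0],[0,0,0],[0,0,0]],"turn":[0,0,0,0,0]}' 0 90 && python3 -m crank '{"travel":[[0,0,0],[0,0,0],[0,0,0],[0,0,0],[0,0,0]],"turn":[0,0,0,0,0]}'
python3 -c "
from h import *
go([.572,-.330,.158+.025],174.9)"
```

```text
clock: 3.95
tcp_pos: [0.5728, -0.3301, 0.1595]
orientation: [0.0, 0.045, 0.999, -0.0]
wrist_force: [-0.6, -1.8, 2.2]
finger_gap: 0.0247
clock: 4.37
tcp_pos: [0.5729, -0.3304, 0.1597]
orientation: [0.0, 0.045, 0.999, -0.0]
wrist_force: [-0.9, -1.3, 3.4]
finger_gap: 0.0207
d units [ 0.02  0.01 -0.58] xyaw 174.8 turn -0.002 tcp [ 0.5729 -0.3304  0.1597] F [-0.9 -1.3  3.4] gap 0.020729641083222915 t 4.3667
```

```bash
python3 -m crank '{"travel":[[0,0,-0.15],[0,0,-0.3],[0,0,-0.45],[0,0,-0.6],[0,0,-0.6]],"turn":[0,0,0,0,0]}' && python3 -m crank '{"travel":[[0,0,0],[0,0,0]],"turn":[0,0]}'
python3 - <<'E'
from h import *
go([.572-.0956,-.330+.0085,.184],174.9)
a=snap("side")
save("c4",cv2.resize(a["image"][130:290,280:400],(450,600),interpolation=cv2.INTER_CUBIC))
E
```

```text
clock: 4.78
tcp_pos: [0.5734, -0.3302, 0.1849]
orientation: [0.001, 0.045, 0.999, -0.0]
wrist_force: [0.2, -0.7, -2.0]
finger_gap: 0.0208
clock: 4.95
tcp_pos: [0.5727, -0.3298, 0.1831]
orientation: [-0.0, 0.045, 0.999, 0.0]
wrist_force: [-0.5, -0.0, -2.2]
finger_gap: 0.0213
d units [ 2.42 -0.01 -0.02] xyaw 174.8 turn -0.002 tcp [ 0.5727 -0.3298  0.1831] F [-0.5 -0.  -2.2] gap 0.021343552839223106 t 4.95
```

View pics/c4.png

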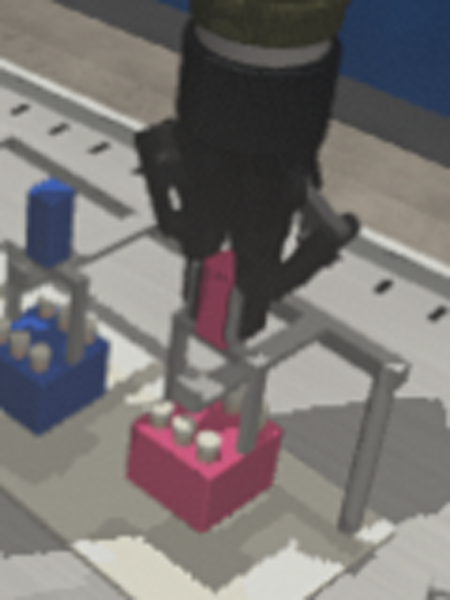

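The carrier is lifted level. The hook tip (200,390) is visible inside the opening, between the bar and the caps, and the wrist carries about 2.2 N. Drawing it out along carrier -x.

```bash
python3 -m crank '{"travel":[[0.15,0,0],[0.4,0,0],[0.7,0,0],[1.0,0,0],[1.3,0,0]],"turn":[0,0,0,0,0]}' && python3 -m crank '{"travel":[[0.3,0,0],[0.6,0,0],[0.9,0,0],[1.1,0,0],[1.3,0,0]],"turn":[0,0,0,0,0]}'
python3 - <<'E'
from h import *
go([.44,-.318,.26],174.9)
a=snap("side")
save("c5",cv2.resize(a["image"][130:330,230:400],(510,600),interpolation=cv2.INTER_CUBIC))
E
```

```text
clock: 5.42
tcp_pos: [0.5198, -0.3249, 0.1828]
orientation: [-0.0, 0.045, 0.999, 0.0]
wrist_force: [1.1, 0.2, -3.2]
finger_gap: 0.0213
clock: 5.83
tcp_pos: [0.4682, -0.3203, 0.1832]
orientation: [-0.0, 0.046, 0.999, 0.0]
wrist_force: [0.2, -1.0, -2.4]
finger_gap: 0.021
d units [ 0.71 -0.01 -1.92] xyaw 174.8 turn -0.002 tcp [ 0.4682 -0.3203  0.1832] F [ 0.2 -1.  -2.4] gap 0.02096529686474455 t 5.8333
```

View pics/c5.png

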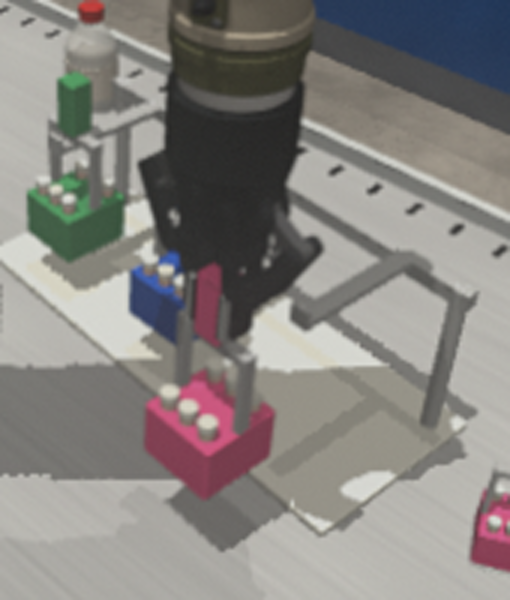

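The carrier is off the hook and hangs level in the gripper at (210,430). Blue and green are undisturbed. Raising and carrying to the tray.

```bash
python3 -m crank '{"travel":[[0.1,0,-0.4],[0.3,0,-0.9],[0.5,0,-1.4],[0.6,0.2,-1.9],[0.7,0.6,-2.2]],"turn":[0,0,0,0,0]}' && python3 -m crank '{"travel":[[0,0.7,0],[0,1.4,0],[0,2.1,0],[0,2.8,0],[0,3.5,0]],"turn":[0,0,0,0,0]}' && python3 -m crank '{"travel":[[0,0.7,0],[0,1.4,0],[0,2.1,0],[0,2.8,0],[0,3.5,0]],"turn":[0,0,0,0,0]}'
python3 -c "
from h import *
go([.545,.283,.27],196)"
```

```text
clock: 6.3
tcp_pos: [0.4438, -0.2955, 0.2733]
orientation: [0.001, 0.046, 0.999, -0.001]
wrist_force: [1.3, 0.4, -3.3]
finger_gap: 0.0212
clock: 6.72
tcp_pos: [0.4559, -0.1524, 0.2711]
orientation: [0.0, 0.045, 0.999, 0.0]
wrist_force: [0.6, -0.8, -2.2]
finger_gap: 0.0212
clock: 7.13
tcp_pos: [0.4683, -0.0129, 0.2712]
orientation: [0.0, 0.045, 0.999, 0.0]
wrist_force: [0.3, -0.6, -2.8]
finger_gap: 0.021
d units [-1.24  7.54  0.03] xyaw 174.8 turn -0.369 tcp [ 0.4683 -0.0129  0.2712] F [ 0.3 -0.6 -2.8] gap 0.020976575284669566 t 7.1333
```

```bash
python3 -m crank '{"travel":[[0,0.7,0],[-0.1,1.5,0],[-0.3,2.3,0],[-0.5,3.1,0],[-0.7,3.9,0]],"turn":[-0.07,-0.15,-0.22,-0.3,-0.37]}' && python3 -c "
from h import *
go([.545,.283,.27],196)"
```

```text
clock: 7.55
tcp_pos: [0.5104, 0.1401, 0.2713]
orientation: [0.0, -0.141, 0.99, 0.0]
wrist_force: [0.5, 0.1, -2.7]
finger_gap: 0.0208
d units [-1.83  3.19  0.03] xyaw -163.7 turn 0.005 tcp [0.5104 0.1401 0.2713] F [ 0.5  0.1 -2.7] gap 0.0208137728365802 t 7.55
```

```bash
python3 -m crank '{"travel":[[-0.4,0.7,0],[-0.8,1.4,0],[-1.2,2.1,0],[-1.5,2.7,0],[-1.83,3.2,0]],"turn":[0,0,0,0,0]}' && python3 -m crank '{"travel":[[0,0,0.3],[0,0,0.6],[0,0,0.9],[0,0,0.9],[0,0,0.9]],"turn":[0,0,0,0,0]}'
python3 - <<'E'
from h import *
go([.545,.283,.1975],196)
a=snap("side");b=snap("top")
C=lambda c,x0,y0,w,h,W,H:cv2.resize(c["image"][y0:y0+h,x0:x0+w],(W,H),interpolation=cv2.INTER_CUBIC)
save("c6",np.hstack([C(a,110,80,120,150,400,500),C(b,80,130,120,150,400,500)]))
E
```

```text
clock: 7.97
tcp_pos: [0.5448, 0.2838, 0.2708]
orientation: [-0.0, -0.14, 0.99, 0.0]
wrist_force: [0.7, -0.5, -2.7]
finger_gap: 0.0211
clock: 8.38
tcp_pos: [0.5447, 0.2812, 0.2345]
orientation: [-0.001, -0.14, 0.99, -0.0]
wrist_force: [0.2, -0.5, -2.5]
finger_gap: 0.0209
d units [-0.02  0.04  0.92] xyaw -164.0 turn 0.001 tcp [0.5447 0.2812 0.2345] F [ 0.2 -0.5 -2.5] gap 0.020928089361506023 t 8.3833
```

View pics/c6.png

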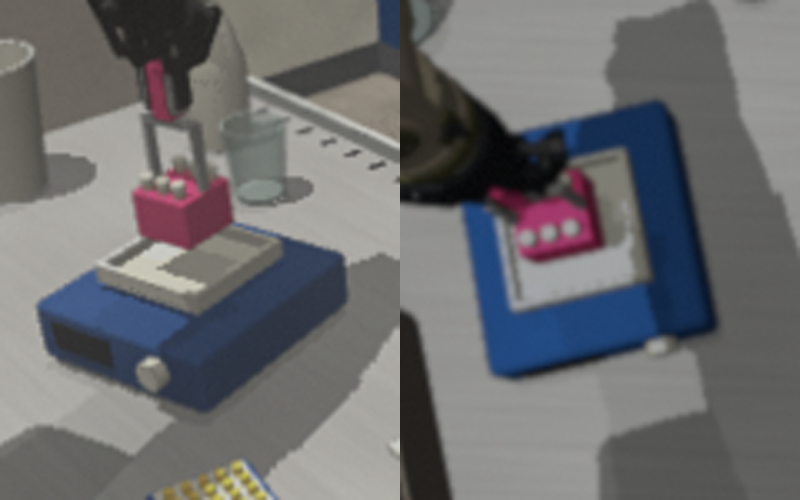

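The carrier is level above the tray; the side view shows it at (183,205) over the tray at (190,265). I check the rack's front lower corners in the top view, (528,262) and (602,245), against the tray.

```bash
python3 - <<'E'
from h import *
b=snap("top");a=snap("side")
p=get_state()["tcp_pos"]
L,Rr=[onz(b,80+x*.3,130+y*.3,.118) for x,y in((128,262),(202,245))]
ax=np.array([np.cos(np.radians(16)),np.sin(np.radians(16)),0])
print("rack centre",(L+Rr)/2+.032*ax,"len",np.linalg.norm(L-Rr),"tcp",p)
# side: rack bottom near corner and tray corners (crop x 400/120)
f=lambda x,y,z:onz(a,110+x*.3,80+y*.3,z).round(4)
print("side near bottom corner",f(190,248,.118),"tray near outer corner rim",f(196,297,.092),"left",f(98,265,.092),"right",f(282,238,.092))
ay=np.array([-ax[1],ax[0],0])
print("pred rack corners",[(p-.032*ax+s*.031*ay).round(4) for s in(-1,1)], "pred tray corner", (np.array([.545,.283,.092])+.061*(-ax-ay)).round(4))
E
```

```text
rack centre [0.54879405 0.28534549 0.118     ] len 0.06446857297772456 tcp [0.54629412 0.28099657 0.23641781]
side near bottom corner [0.5271 0.241  0.118 ] tray near outer corner rim [0.5058 0.2047 0.092 ] left [0.4726 0.317  0.092 ] right [0.6232 0.239  0.092 ]
pred rack corners [array([0.5241, 0.2424, 0.2364]), array([0.507 , 0.302 , 0.2364])] pred tray corner [0.5032 0.2075 0.092 ]
```

Both cameras agree to within 3-4 mm, against a margin of 23 mm. Lowering until contact.

```bash
python3 -m crank '{"travel":[[0,0,0.2],[0,0,0.4],[0,0,0.6],[0,0,0.75],[0,0,0.85]],"turn":[0,0,0,0,0]}' && python3 -m crank '{"travel":[[0,0,0.03],[0,0,0.06],[0,0,0.08],[0,0,0.1],[0,0,0.1]],"turn":[0,0,0,0,0]}'
```

```text
clock: 9.0
tcp_pos: [0.5453, 0.2805, 0.1997]
orientation: [-0.001, -0.139, 0.99, -0.0]
wrist_force: [-0.1, 0.1, -2.2]
finger_gap: 0.0211
clock: 9.42
tcp_pos: [0.5461, 0.2808, 0.1975]
orientation: [0.0, -0.139, 0.99, 0.0]
wrist_force: [0.3, 0.5, -2.8]
finger_gap: 0.0207
```

```bash
for i in 1 2; do python3 -m crank '{"travel":[[0,0,0.02],[0,0,0.04],[0,0,0.04]],"turn":[0,0,0]}' | grep -E "tcp|force"; done
```

```text
tcp_pos: [0.5464, 0.2809, 0.1969]
wrist_force: [-0.2, -0.8, 3.9]
tcp_pos: [0.5467, 0.2809, 0.1969]
wrist_force: [-1.4, -1.4, 11.5]
```

Contact: force went from -2.8 to +11.5 N at TCP z 0.197, as predicted. Easing off a little, releasing, and retreating straight up.

```bash
python3 -m crank '{"travel":[[0,0,-0.04],[0,0,-0.05]],"turn":[0,0]}' && python3 -m crank '{"travel":[[0,0,0],[0,0,0],[0,0,0],[0,0,0],[0,0,0]],"turn":[0,0,0,0,0]}' 70 && python3 -m crank '{"travel":[[0,0,-0.2],[0,0,-0.5],[0,0,-1],[0,0,-1.6],[0,0,-2.2]],"turn":[0,0,0,0,0]}' && python3 -m crank '{"travel":[[0.7,-0.6,0],[1.4,-1.2,0],[2,-1.8,0],[2.6,-2.4,0],[3.2,-3,0]],"turn":[0,0,0,0,0]}'
python3 - <<'E'
from h import *
a=snap("side");b=snap("top")
C=lambda c,x0,y0,w,h,W,H:cv2.resize(c["image"][y0:y0+h,x0:x0+w],(W,H),interpolation=cv2.INTER_CUBIC)
save("c7",np.hstack([C(a,80,80,320,240,400,300),C(b,80,130,120,90,400,300)]))
save("c7",np.vstack([np.hstack([C(a,80,80,300,225,400,300),C(b,60,120,300,225,400,300)]),np.hstack([C(a,110,110,120,90,400,300),C(b,80,150,120,90,400,300)])]))
E
```

```text
clock: 10.08
tcp_pos: [0.5464, 0.2809, 0.1969]
orientation: [0.001, -0.139, 0.99, 0.0]
wrist_force: [-0.6, -0.4, 2.6]
finger_gap: 0.021
clock: 10.5
tcp_pos: [0.5459, 0.2808, 0.1958]
orientation: [-0.0, -0.139, 0.99, 0.0]
wrist_force: [-0.2, -0.5, 0.2]
finger_gap: 0.0697
clock: 10.92
tcp_pos: [0.5456, 0.2807, 0.2852]
orientation: [-0.0, -0.139, 0.99, -0.0]
wrist_force: [1.7, -0.0, -0.0]
finger_gap: 0.0701
clock: 11.33
tcp_pos: [0.4551, 0.1291, 0.2848]
orientation: [0.001, -0.139, 0.99, -0.0]
wrist_force: [0.3, -0.4, -0.1]
finger_gap: 0.0699
```

View pics/c7.png

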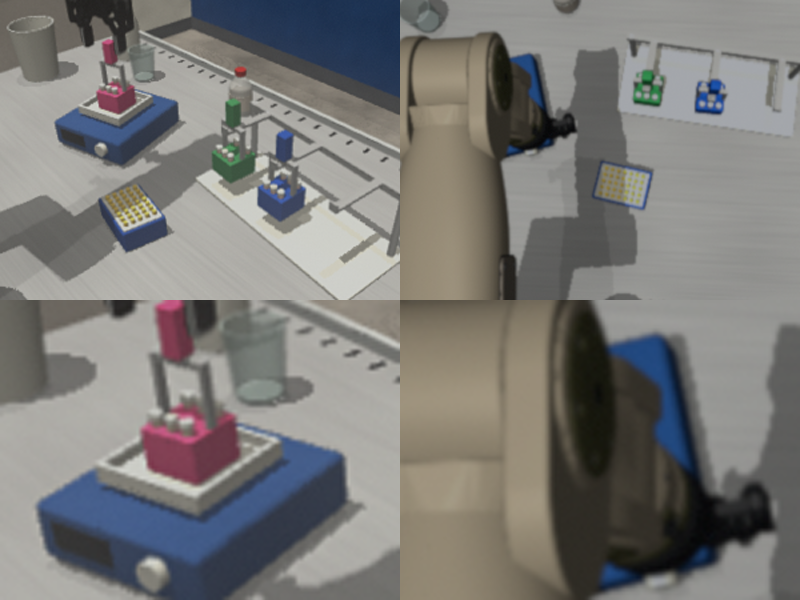

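The pink carrier stands upright inside the tray rim at side crop (190,440). Green and blue still hang, at top left (233,150) and (282,180), and the gripper is clear. Handing in.

```bash
python3 -m crank '{"travel":[[0,0,0],[0,0,0],[0,0,0]],"turn":[0,0,0]}' && python3 -c "
from workcell import *
print(hand_in())"
```

```text
clock: 11.68
tcp_pos: [0.4567, 0.1308, 0.2844]
orientation: [0.0, -0.14, 0.99, 0.0]
wrist_force: [0.4, 0.1, 0.1]
finger_gap: 0.0701
the job is handed in; nothing more can be done
None
```

The large pink carrier is off its hook and standing upright inside the white tray. The job was handed in at about 11.7 s. I raised the carrier 24 mm, drew it 104 mm along its own -x, and set it down with about 11.5 N of contact. I let go only once it was resting on the tray floor.

The last side picture shows it upright within the rim, with the blue and green carriers still hanging and the gripper clear (wrist force about 0). In the last top picture the arm hid the tray, so the final standing pose is confirmed by the side view only.

The side and top cameras disagreed by about 7 mm at the pink grip and up to 13 mm at the tray. I resolved this in favour of the top camera by checking against the fingertips in the image. Just before lowering, the two views agreed to within about 4 mm.

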